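# Send the bottle crate down the roller lane into the packing bay

## Robot

A 7-joint arm with a two-finger parallel gripper is mounted at the origin on the work surface. World frame = base frame: x ahead of the robot, y to its left, z up, the work surface at z = 0. Lengths are in m, angles in degrees, forces in N, time in s.
With the tool pointing down it reaches from about 0.425 to 0.875 m from the base axis. Payload 4.7 kg.
Tool frame: the origin (TCP) lies at the very end of the fingers, on their centre line; the grasp point (between the pads) lies 19 mm behind it; z points along the fingers, y is the line along which they close (so a half turn about z gives the same grasp; the last joint's range is limited). The gripper opens to 87 mm and grips with 3 to 60 N. Pads are 19 mm wide; open, the fingers measure 117 mm over their backs; the gripper's body (75 mm by 190 mm) begins 51 mm behind the grasp point.
Start: joints at [69.448, 18.392, -4.016, 83.108, 1.295, 78.541, -3.26], TCP at [0.237, -0.605, 0.223] pointing down, gripper open.
Joint ranges: [-163.93, 163.93], [-17.29, 119.83], [-79.2, 71.16], [3.27, 140.29], [-89.18, 269.18], [5.43, 117.66], [-154.24, 154.24]. Speed limits (degrees/s): [147.25, 147.25, 180, 180, 180, 180, 180].

## Interface

Orientations are given as [roll, pitch, yaw] about the fixed x, y, z axes, in that order (R = Rz(yaw) Ry(pitch) Rx(roll)).
In Python, from cell import get_obs, cams, ticket, finder gives the robot as it stands.
- The arm moves only by the shell command python3 -m creep 'ROWS' [FORCE]. ROWS is text: rows parted by semicolons, each of 5 numbers parted by spaces: the shift along the world's x, y, z in m, then the turn about the world's z in degrees, then the finger opening in m, from 0 to 0.087. A call has 1 to 8 rows; each row shifts and turns the commanded pose from where the row before left it; what a row does not reach is not made up. A row lasts 1/8 s, in which the tool goes at most 62.5 mm and 10.7 degrees, less where a joint would pass 70% of its speed; a pose out of reach is approached as far as the arm can. A call with a gripper value outside its range is refused whole. The fingers move at their own pace and stop on an object; FORCE is the grip in N (left out, the last holds). Time passes only in rows, so rows that do not move let the fingers close. It gives the time, the measured TCP pose, the force, the opening and the grip force at its end, in the units of the state.
- get_obs(): the state, without advancing time (a new reading comes with each control period).
- cams.read_camera(name): name is "scene" or "top" or "wrist"; returns the picture (384x512x3 uint8, red, green, blue); there is no depth.
- cams.calibration(name): a dict with "fx", "fy", "cx", "cy" (pixels), "extrinsics" (4x4, takes a point from world to camera coordinates). Camera axes: x right, y down, z forward; pixel columns grow to the right and rows downward; lengths in m; the calibration is good to about 2 mm. A picture is of the moment at which its call begins: read the wrist's pose just before it. calibration takes no time and is no camera call; for the wrist camera it gives the pose at the moment of the call.
- ticket.sign_off(): hands the job in; it is judged then, once.
Trained networks look in the newest picture that a camera, given by its name, has taken for a name from the list of things; names that differ only in an ending like _2 or _b are one class to them, and where a whole thing is asked for, a point or a joint stands for the part that bears it (a point fixed in the world has none). Each returns a list of dicts, best first, with "p" (0 to 1); they miss things now and then, are a little off and sometimes report something else, mostly with a low value. They report only what shows in the picture. A call takes as long as a camera call.
- finder.masks_of(name, camera): "mask" (384x512 bool, what is visible of it) and "xy" ([column, row] in pixels, amid what is visible of it).
- finder.tip_of(name, camera): "xy" ([column, row] in pixels: a listed point, or the origin of a listed thing).
The state is a dict: "time_s": time; "qpos": joint angles; "joint_velocities": joint speeds; "effort": joint torques, N m; "tool_pos": TCP position; "tool_rot": TCP orientation; "force": force on the tool from outside, world axes, zero at the start; "wrist_torque": the same for the moment, N m; "grip_width": finger opening in m; "grasp_force": force on a finger pad.
Only numpy, scipy, OpenCV 4.12 (cv2) and the standard library are available. Lean on these libraries where they do the work, as an engineer would, in place of code of your own. Each camera call takes 0.05 s, during which the arm holds its last target. There are 200 camera calls.

## Task

Draw the upright stop pin out of the roller lane and park it in the open notch of the bracket beside the lane, hanging upright by its collar and let go. Then gently push the small crate along the rollers, without lifting it off them, until it is fully home against the end board of the bay. Leave the bottle and the jar that stand beside the lane where they are.

Things in the scene. Friction and masses are not known exactly. Their poses are not given: they have to be found in the camera images.
- lane: Fixed level roller lane, 158 mm wide (x), 620 mm long (y, -310 to +310). Origin on the table under its middle; +y runs to the bay, +x is the far side from the robot; yaw within 0.2 rad of world. Twelve free rollers across it, 24 mm thick, about 45 mm apart, little drag, tops 90 mm above the table. Guide rails both sides, 126 mm apart inside, tops at 105 mm. Bay at the +y end.
- bore (a point): Mouth of the bore for the pin, on the lane's centre line (lane x 0, y +40 mm), 65 mm above the table, in a dark steel cross-bar between two rollers. The bore is 23 mm wide and goes 50 mm down, right through.
- pin: Loose plain steel stop pin, 0.3-0.5 kg, upright in the bore, blocking the lane. Origin: centre of its collar's underside, z up along the pin. Round shank below: 20 mm diameter, 55 mm long. Collar: 36 mm diameter, z 0 to 8 mm. Post to grip: 24 mm diameter, z 8 to 77 mm, round-edged top. In the bore the collar rests on the cross-bar (origin 65 mm above the table).
- crate: Loose small pine crate, slatted sides, open top, two little dark green bottles lying fixed in it: 118 mm wide (x), 180 mm long (y, along the lane, same way as the lane's y), 70 mm high, plain flat end walls, 0.5-0.9 kg. Origin: centre of its underside, on the rollers (90 mm above the table). Starts at the lane's -y end, at least 70 mm clear of the pin.
- notch (a point): Place of the pin's origin when parked: top face (125 mm above the table) of the fixed dark steel bracket on the lane's +x side. Axes as the lane's. Plate 10 mm thick, x -35 to +35, y -41.5 to +33.5 mm of this point. The notch is a slot right through it, 26 mm wide, open at the -y edge, closed 13.5 mm to +y of this point: slide the shank in along +y (or lower it in); the collar rests on the plate.
- ledge: Fixed bystander on the same side of the lane: a dark steel bracket much like the notched one but lower (top 105 mm above the table), without a notch, a cork standing on it. Plate 70 by 75 mm. Origin on the table under the plate's middle. It and the notched bracket may be either way round along the lane.
- bay_home (a point): Place of the crate's origin when the crate is fully home in the bay: 90 mm above the table, 90 mm before the face of the end board. Axes as the lane's; +y points at the end board. The bay has plywood cheeks 126 mm apart, tops 140 mm above the table, from 50 mm to -y of this point, and a plywood end board, top at 170 mm.
- bottle: Bystander: standing dark green wine bottle, 60 mm diameter, 230 mm tall, beside the bay on the lane's +x side. Origin: centre of its underside.
- jar: Bystander: standing cork-coloured jar, 70 mm diameter, 85 mm tall, beside the lane's -y end on its +x side. Origin: centre of its underside.

How it is judged (in metres and radians):
On the way, in this order (a step that is already met when the one before it is completed fails the run):
1. the pin is drawn clear of its bore (z of pin in the frame of lane above 0.122 m), for 0.1 s.
2. the pin is parked in the notch, upright on its collar, and let go (horizontal distance between pin and notch below 0.012 m and z of pin in the frame of notch between -0.004 and 0.004 m and angle between pin's own z axis and vertical below 0.1 rad and contact force between the fingers and pin below 0.1 N and linear speed of pin below 0.02 m/s), for 0.2 s.
3. the crate is home in the bay (y of crate in the frame of bay_home between -0.006 and 0.006 m and x of crate in the frame of bay_home between -0.012 and 0.012 m and z of crate in the frame of bay_home between -0.008 and 0.008 m and angle between crate's own z axis and vertical below 0.06 rad and angle between the y axis of crate and the y axis of lane, either way round below 0.1 rad), for 0.2 s.
At the end, for the whole second after the job is handed in: The crate stands on the rollers in the bay, within 6 mm of the end board and at rest; the pin is in the bracket's notch, within 12 mm of the notch point in plan and 4 mm in height, upright within 0.1 rad, and at rest (all of step 3 and horizontal distance between pin and notch below 0.012 m and z of pin in the frame of notch between -0.004 and 0.004 m and angle between pin's own z axis and vertical below 0.1 rad and linear speed of each of crate, pin below 0.01 m/s); the robot touches nothing.
It fails at once if the crate is lifted more than 25 mm off the rollers or tipped by more than 0.3 rad (z of crate in the frame of lane above 0.115 m or angle between crate's own z axis and vertical above 0.3 rad).
It fails at once if the crate is rammed or thrown: faster than 0.4 m/s (linear speed of crate above 0.4 m/s).
It fails at once if the bottle or the jar is shifted by more than 30 mm or knocked over (distance of any of bottle, jar from where it was at the start of the episode above 0.03 m or angle between any of bottle, jar's own z axis and vertical above 0.4 rad).
It also fails if it takes over 62 s, if anything falls off the work surface, if the arm or the gripper's body presses on something with over 40 N, if the wrist force passes 120 N, or if a joint passes its speed limit or range.

## Working session

There is one attempt and no reset: what is moved stays moved. The work goes in short steps, Python scripts to look and compute and a shell command to move; the robot and the scene stay as the last step left them, time stands still between calls to the robot, and variables do not carry over. Pictures are saved under pics/ and viewed, at most 10 in all, crops included, and the job is handed in when it is done.

```bash
mkdir -p pics; ls; cat > h.py <<'E'
import numpy as np,cv2
from cell import get_obs,cams,ticket,finder
def save(cam,fn):
    im=cams.read_camera(cam); cv2.imwrite('pics/'+fn,im[:,:,::-1]); return im
def ray(cam,xy):
    c=cams.calibration(cam);E=np.array(c['extrinsics']);R=E[:3,:3];o=-R.T@E[:3,3]
    d=R.T@np.array([(xy[0]-c['cx'])/c['fx'],(xy[1]-c['cy'])/c['fy'],1]);return o,d/np.linalg.norm(d)
def atz(cam,xy,z):
    o,d=ray(cam,xy);return o+d*(z-o[2])/d[2]
def proj(cam,p):
    c=cams.calibration(cam);E=np.array(c['extrinsics']);q=E[:3,:3]@np.array(p)+E[:3,3]
    return np.array([c['fx']*q[0]/q[2]+c['cx'],c['fy']*q[1]/q[2]+c['cy']])
E
python3 - <<'E'
from h import *
np.set_printoptions(precision=4,suppress=True)
o=get_obs();print(o['tool_pos'],o['tool_rot'],o['time_s'])
a=save('top','top0.png');b=save('scene','sc0.png')
cv2.imwrite('pics/both.png',cv2.resize(np.hstack([a,b]),(800,300))[:,:,::-1])
Z=dict(lane=0,bore=.065,pin=.065,crate=.09,notch=.125,ledge=0,bay_home=.09,bottle=0,jar=0)
for n,z in Z.items():
  for cam in('top','scene'):
    for r in finder.tip_of(n,cam)[:2]: print(n,cam,round(r['p'],2),np.array(r['xy']),atz(cam,r['xy'],z))
E
```

```text
pics
[ 0.2365 -0.6048  0.2214] [-179.8867    0.0063   21.361 ] 0.0
lane top 0.63 [281.2 228.6] [ 0.5282 -0.0425  0.    ]
lane scene 0.68 [265.4 179.5] [ 0.5227 -0.053   0.    ]
lane scene 0.37 [273.9 176.9] [ 0.4982 -0.0482  0.    ]
bore top 0.89 [269.2 223.7] [ 0.5327 -0.008   0.065 ]
bore top 0.73 [329.4 186.5] [ 0.6244 -0.1572  0.065 ]
bore scene 0.63 [273.  173.2] [ 0.5307 -0.0101  0.065 ]
pin top 0.73 [270.  225.7] [ 0.5279 -0.0099  0.065 ]
pin scene 0.87 [272.4 173.7] [ 0.533  -0.0095  0.065 ]
crate top 0.75 [374.2 235.4] [ 0.5024 -0.2487  0.09  ]
crate scene 0.56 [233.1 115.6] [ 0.5082 -0.2338  0.09  ]
notch top 0.88 [251.7 160.4] [0.6726 0.0341 0.125 ]
notch scene 0.69 [235.1 192.2] [0.6697 0.0382 0.125 ]
notch scene 0.61 [266.7 177.8] [0.5867 0.0408 0.125 ]
ledge top 0.58 [327.8 183.2] [ 0.6487 -0.1687  0.    ]
ledge top 0.54 [251.9 165.9] [0.6966 0.0328 0.    ]
ledge scene 0.62 [203.  171.3] [ 0.6465 -0.1728  0.    ]
ledge scene 0.36 [266.3 181.6] [ 0.5251 -0.0453  0.    ]
bay_home top 0.68 [199.2 217.8] [0.5434 0.1569 0.09  ]
bay_home scene 0.93 [308.8 211.2] [0.5479 0.1502 0.09  ]
bottle top 0.56 [182.8 168.7] [0.6889 0.2183 0.    ]
bottle scene 0.64 [269.6 282.6] [0.6916 0.2072 0.    ]
bottle scene 0.58 [272.1 174.3] [ 0.4966 -0.0589  0.    ]
jar top 0.82 [394.1 187.3] [ 0.6374 -0.3436  0.    ]
jar scene 0.93 [177.2 136.5] [ 0.6396 -0.3421  0.    ]
```

View pics/both.png

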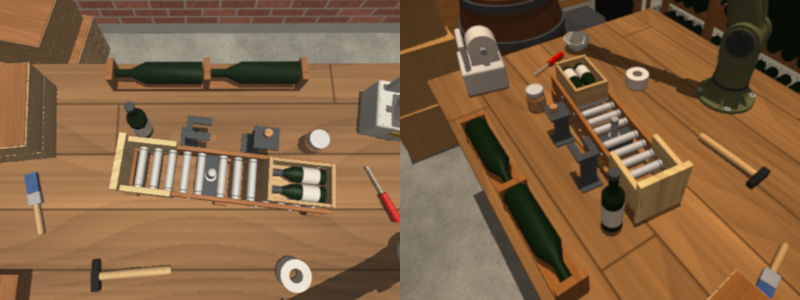

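```bash
python3 - <<'E'
from h import *
# fit lane pose: origin u,v,yaw from pts with known lane y
b=np.array([.531,-.0095]);h=np.array([.546,.154]);c=np.array([.505,-.241]);l=np.array([.525,-.047])
for p in(h-c,h-b,b-c): print(np.degrees(np.arctan2(-p[0],p[1])),np.hypot(*p))
m=finder.masks_of('pin','top')
for r in m[:2]:
  print(r['p'],r['xy'],r['mask'].sum())
E
```

```text
-5.925935820018045 0.3971221474559182
-5.241819946979561 0.16418663161171193
-6.408093799345776 0.23295546784739782
0.72 [267.8, 224.7] 166
```

The top view shows the lane from the bay at left (x≈120–150) to the crate at right (x≈300). The pin is at about (212,172). The notched bracket is at (197,130), with its slot opening to the right (-y), and the ledge with the cork is at (265,135). This agrees with the detections. I'll fly over to look with the wrist camera.

```bash
python3 -m creep '0.027 0.047 0.009 -2.3 0.087;0.027 0.047 0.009 -2.3 0.087;0.027 0.047 0.009 -2.3 0.087;0.027 0.047 0.009 -2.3 0.087;0.027 0.047 0.009 -2.3 0.087;0.027 0.047 0.009 -2.3 0.087;0.027 0.047 0.009 -2.3 0.087;0.027 0.047 0.009 -2.3 0.087'
python3 -m creep '0.027 0.047 0.009 -2.3 0.087;0.027 0.047 0.009 -2.3 0.087;0.027 0.047 0.009 -2.3 0.087;0.027 0.047 0.009 -2.3 0.087;0 0 0 0 0.087;0 0 0 0 0.087'
python3 - <<'E'
from h import *
np.set_printoptions(precision=4,suppress=True)
o=get_obs();print(o['tool_pos'],o['tool_rot'],o['time_s'])
save('wrist','w0.png')
for n,z in dict(bore=.065,pin=.065,notch=.125,bay_home=.09,crate=.09,lane=0).items():
    for r in finder.tip_of(n,'wrist')[:2]: print(n,round(r['p'],2),np.array(r['xy']),atz('wrist',r['xy'],z))
E
```

```text
time_s: 2.05
tool_pos: [0.4534, -0.2278, 0.2952]
tool_rot: [180.0, -0.0, 2.9]
force: [0.8, -0.8, 0.5]
grip_width: 0.0869
grasp_force: 0.0
time_s: 2.8
tool_pos: [0.5606, -0.0419, 0.3304]
tool_rot: [180.0, 0.0, -6.2]
force: [-0.3, -0.9, -0.4]
grip_width: 0.0867
grasp_force: 0.0
[ 0.5606 -0.0419  0.3304] [179.9554   0.029   -6.2305] 2.8
bore 0.93 [234.3 175.7] [ 0.5294 -0.0111  0.065 ]
pin 0.8 [229.3 176.4] [ 0.5292 -0.0041  0.065 ]
notch 0.89 [174.   70.5] [0.6685 0.0322 0.125 ]
bay_home 0.71 [107.2 178. ] [0.5515 0.1511 0.09  ]
crate 0.7 [418.2 182.4] [ 0.5007 -0.2497  0.09  ]
crate 0.34 [460.   62.8] [ 0.6424 -0.2923  0.09  ]
lane 0.91 [264.  166.8] [ 0.5216 -0.0519  0.    ]
```

View pics/w0.png

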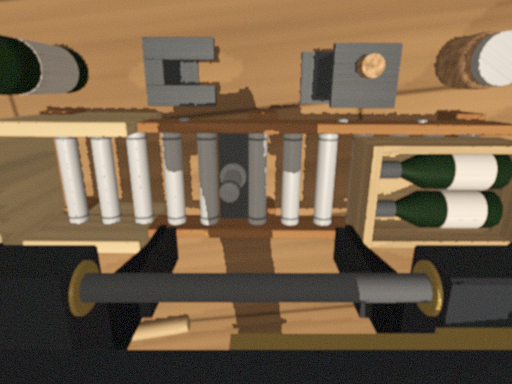

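The wrist view shows the pin's post top at about (230,190) and its collar at (233,177). The notch plate spans about (145–215, 38–105), with its slot at rows 59–84 opening to the right. I'll refine these edges numerically.

```bash
python3 - <<'E'
from h import *
np.set_printoptions(precision=4,suppress=True)
im=cv2.imread('pics/w0.png')
for n,p,z in [('TL',(145,38),.125),('TR',(215,38),.125),('BL',(146,105),.125),('BR',(215,105),.125),('slotU',(213,60),.125),('slotD',(213,84),.125),('rail1',(140,133),.105),('rail2',(500,133),.105),('pintop',(230,190),.142),('collar',(233,177),.073)]: print(n,atz('wrist',p,z))
c=np.vstack([cv2.resize(im[25:120,130:230],(800,760))])[:600]
c2=cv2.resize(im[25:110,135:225],None,fx=4.4,fy=4.4,interpolation=cv2.INTER_CUBIC)
c3=cv2.resize(im[145:230,195:275],None,fx=4.4,fy=4.4,interpolation=cv2.INTER_CUBIC)
cv2.imwrite('pics/crop.png',np.clip(np.hstack([c2,c3]).astype(float)*1.6,0,255))
E
```

```text
TL [0.7035 0.0573 0.125 ]
TR [ 0.6954 -0.0152  0.125 ]
BL [0.6368 0.0707 0.125 ]
BR [ 0.6283 -0.0052  0.125 ]
slotU [ 0.6745 -0.0099  0.125 ]
slotD [ 0.6505 -0.0063  0.125 ]
rail1 [0.6053 0.0913 0.105 ]
rail2 [ 0.5577 -0.3369  0.105 ]
pintop [ 0.5339 -0.0104  0.142 ]
collar [ 0.5302 -0.0088  0.073 ][ WARN:0@0.501] global loadsave.cpp:1063 imwrite_ Unsupported depth image for selected encoder is fallbacked to CV_8U.
```

View pics/crop.png

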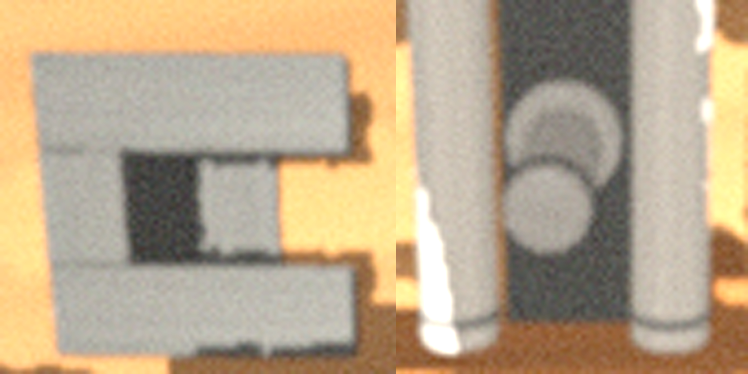

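The crop shows the slot edges at crop rows 153 and 262, the slot's closed end at crop column 122, and the pin's top disc centred at crop (548,208). Next I'll fit the plate pose.

```bash
python3 - <<'E'
from h import *
from scipy.optimize import least_squares
np.set_printoptions(precision=4,suppress=True)
f=lambda u,v:(u/4.4+135,v/4.4+25)
P=[(f(33,53),(35,33.5)),(f(348,53),(35,-41.5)),(f(60,353),(-35,33.5)),(f(356,351),(-35,-41.5)),(f(122,153),(13,13.5)),(f(131,263),(-13,13.5)),(f(349,153),(13,-41.5)),(f(354,263),(-13,-41.5))]
W=np.array([atz('wrist',a,.125)[:2] for a,_ in P]);L=np.array([b for _,b in P])/1000
def g(q,s=1):
    c,s_=np.cos(q[2]),np.sin(q[2]);return q[:2]+L@np.array([[c,s_],[-s_,c]])
r=least_squares(lambda q:(g(q)-W).ravel(),[.67,.035,-.1]);print(r.x,np.degrees(r.x[2]));print((W-g(r.x))*1000)
print('pintop',atz('wrist',((548-396)/4.4+195,208/4.4+145),.142))
E
```

```text
[ 0.6667  0.0309 -0.1123] -6.437083002292846
[[-0.606  -0.5403]
 [-0.4341 -0.153 ]
 [ 0.5039 -0.3061]
 [ 1.1721  0.1811]
 [-0.5503  0.2545]
 [ 0.1338  0.1008]
 [-0.4383  0.4231]
 [ 0.2188  0.04  ]]
pintop [ 0.5312 -0.0096  0.142 ]
```

```bash
python3 -m creep '-0.015 0.016 -0.03 0 0.087;-0.0145 0.016 -0.035 0 0.087;0 0 -0.035 0 0.087;0 0 -0.035 0 0.087;0 0 -0.035 0 0.087;0 0 -0.035 0 0.087;0 0 -0.023 0 0.087;0 0 0 0 0.087' 40
python3 -m creep '0 0 0 0 0.0;0 0 0 0 0.0;0 0 0 0 0;0 0 0 0 0;0 0 0 0 0;0 0 0 0 0'
```

```text
time_s: 4.15
tool_pos: [0.5296, -0.0097, 0.1009]
tool_rot: [180.0, 0.2, -6.3]
force: [-0.2, 1.1, 0.0]
grip_width: 0.0872
grasp_force: 0.0
time_s: 4.9
tool_pos: [0.5312, -0.0094, 0.1026]
tool_rot: [180.0, 0.0, -6.2]
force: [-0.4, 0.8, 0.1]
grip_width: 0.035
grasp_force: 0.0
```

```bash
python3 -m creep '0 0 0 0 0;0 0 0 0 0;0 0 0 0 0;0 0 0 0 0'
python3 -m creep '0 0 0.01 0 0;0 0 0.015 0 0;0 0 0.02 0 0;0 0 0.025 0 0;0 0 0.025 0 0;0 0 0.025 0 0;0 0 0.02 0 0;0 0 0 0 0'
python3 - <<'E'
from h import *
save('wrist','w1.png');o=get_obs();print(o['tool_pos'],proj('wrist',o['tool_pos']-[0,0,.0376]))
E
```

```text
time_s: 5.4
tool_pos: [0.5312, -0.009, 0.1025]
tool_rot: [-180.0, 0.0, -6.2]
force: [1.3, 1.2, -0.1]
grip_width: 0.023
grasp_force: 39.9
time_s: 6.4
tool_pos: [0.5322, -0.0096, 0.2449]
tool_rot: [180.0, -0.2, -6.3]
force: [1.0, -0.7, -3.7]
grip_width: 0.0231
grasp_force: 39.9
[ 0.53135156 -0.00963117  0.2433894 ] [255.00981426 216.74112939]
```

View pics/w1.png

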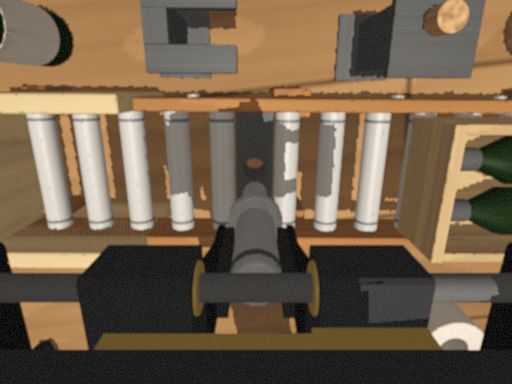

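The pin is held upright, with its collar at about (255,215) as predicted. I'll move it above the slot.

```bash
python3 -m creep '0.02 0.0055 0 0 0;0.023 0.0065 0 0 0;0.023 0.0065 0 0 0;0.023 0.0065 0 0 0;0.023 0.006 0 0 0;0.023 0.006 0 0 0;0 0 0 0 0;0 0 0 0 0'
python3 - <<'E'
from h import *
save('wrist','w2.png');o=get_obs();print(o['tool_pos'],o['tool_rot'],proj('wrist',o['tool_pos']-[0,0,.0376]),proj('wrist',[.6667,.0309,.125]))
for s in (13,-13):
  t=-.1123;x,y=s/1000,-.0415
  print(proj('wrist',[.6667+x*np.cos(t)-y*np.sin(t),.0309+x*np.sin(t)+y*np.cos(t),.125]))
save('scene','s2.png');im=cv2.imread('pics/s2.png')[100:300,150:400];w=cv2.imread('pics/w2.png')
cv2.imwrite('pics/m2.png',np.hstack([cv2.resize(w[90:300,130:380],(400,336)),cv2.resize(im,(400,336))]))
E
```

```text
time_s: 7.45
tool_pos: [0.6653, 0.0273, 0.2413]
tool_rot: [180.0, 0.2, -6.2]
force: [0.1, -0.1, -4.3]
grip_width: 0.0231
grasp_force: 39.9
[0.66531774 0.02721814 0.24177664] [ 1.79954915e+02  1.08694164e-01 -6.24575100e+00] [255.02324846 216.5760407 ] [250.81681855 181.58990708]
[297.42337434 167.70759523]
[296.2150213  195.34349355]
```

View pics/m2.png

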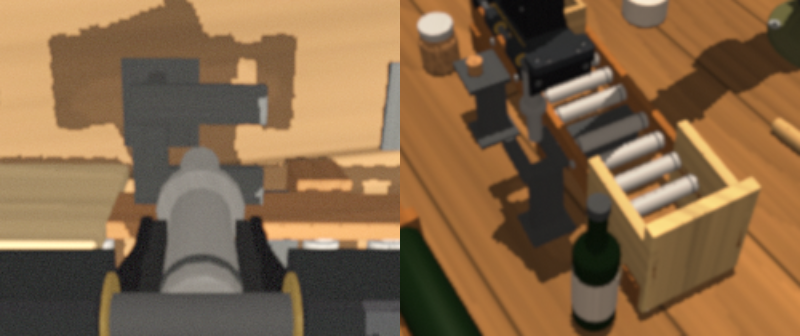

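The slot edges sit at wrist rows about 167 and 193, close to the predicted 168 and 195. I'll nudge +1 mm in x and lower slowly.

```bash
python3 -m creep '0.0012 0 -0.01 0 0;0 0 -0.01 0 0;0 0 -0.01 0 0;0 0 -0.006 0 0;0 0 -0.006 0 0;0 0 0 0 0'
python3 -m creep '0 0 -0.008 0 0;0 0 -0.008 0 0;0 0 -0.008 0 0;0 0 -0.005 0 0;0 0 -0.004 0 0;0 0 0 0 0;0 0 0 0 0'
```

```text
time_s: 8.3
tool_pos: [0.6671, 0.0276, 0.2]
tool_rot: [180.0, 0.1, -6.2]
force: [-0.1, -0.1, -3.2]
grip_width: 0.0232
grasp_force: 39.9
time_s: 9.18
tool_pos: [0.6676, 0.0277, 0.1679]
tool_rot: [-180.0, -0.0, -6.2]
force: [-0.2, 0.7, -3.9]
grip_width: 0.0232
grasp_force: 39.9
```

No contact, so the shank is in the slot. I'll lower it to the seat.

```bash
python3 -m creep '0 0 -0.002 0 0;0 0 -0.0015 0 0;0 0 0 0 0;0 0 0 0 0'
python3 -m creep '0 0 -0.001 0 0;0 0 -0.0005 0 0;0 0 0 0 0;0 0 0 0 0'
```

```text
time_s: 9.68
tool_pos: [0.6674, 0.0276, 0.1641]
tool_rot: [180.0, -0.0, -6.2]
force: [-0.5, -0.2, -3.9]
grip_width: 0.023
grasp_force: 39.9
time_s: 10.18
tool_pos: [0.6674, 0.0276, 0.1626]
tool_rot: [180.0, 0.0, -6.2]
force: [0.2, 0.0, -3.5]
grip_width: 0.0234
grasp_force: 39.9
```

```bash
python3 -m creep '0 0 -0.001 0 0;0 0 0 0 0;0 0 0 0 0'
python3 -m creep '0 0 0 0 0.04;0 0 0 0 0.06;0 0 0 0 0.06;0 0 0 0 0.06;0 0 0 0 0.06;0 0 0 0 0.06'
```

```text
time_s: 10.55
tool_pos: [0.6675, 0.0276, 0.1625]
tool_rot: [180.0, -0.0, -6.2]
force: [-3.6, -0.5, 4.2]
grip_width: 0.0233
grasp_force: 39.9
time_s: 11.3
tool_pos: [0.6674, 0.0276, 0.1616]
tool_rot: [180.0, 0.0, -6.2]
force: [-0.8, -0.7, -0.0]
grip_width: 0.0594
grasp_force: 0.0
```

The pin seated with positive contact and is released. I'll lift off and check.

```bash
python3 -m creep '0 0 0.02 0 0.06;0 0 0.03 0 0.06;0 0 0.04 0 0.06;0 0 0.04 0 0.06;-0.03 -0.04 0.02 0 0.06;-0.03 -0.05 0.01 0 0.06;0 0 0 0 0;0 0 0 0 0'
python3 - <<'E'
from h import *
np.set_printoptions(precision=4,suppress=True)
w=save('wrist','w3.png')[:,:,::-1];o=get_obs();print(o['tool_pos'],o['tool_rot'])
for n,z in dict(pin=.125,bay_home=.09,crate=.09).items():
    for r in finder.tip_of(n,'wrist')[:2]: print(n,round(r['p'],2),np.array(r['xy']),atz('wrist',r['xy'],z))
t=save('top','t3.png')[:,:,::-1]
for r in finder.tip_of('crate','top')[:2]: print(r['p'],atz('top',r['xy'],.09))
cv2.imwrite('pics/m3.png',np.hstack([cv2.resize(w,(400,300)),cv2.resize(t[130:280,160:420],(400,300))]))
E
```

```text
time_s: 12.3
tool_pos: [0.6077, -0.0619, 0.3229]
tool_rot: [-180.0, -0.1, -6.2]
force: [0.6, -0.2, 0.2]
grip_width: 0.0477
grasp_force: 0.0
[ 0.6077 -0.0609  0.3224] [-179.949    -0.0579   -6.1403]
pin 0.89 [165.8 119.5] [0.6664 0.0319 0.125 ]
bay_home 0.74 [ 99.8 214.4] [0.5522 0.1513 0.09  ]
bay_home 0.22 [164.2 121.8] [0.6615 0.0442 0.09  ]
crate 0.6 [402.4 218.3] [ 0.5046 -0.2445  0.09  ]
```

View pics/m3.png

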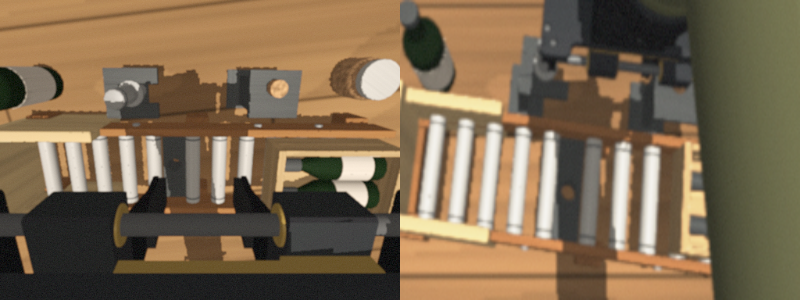

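The pin hangs in the notch: left view at (120,97), finder position within about 1 mm of the notch point. Now I'll go behind the crate.

```bash
python3 -m creep '-0.015 -0.041 0 0 0;-0.015 -0.041 0 0 0;-0.015 -0.041 0 0 0;-0.015 -0.041 0 0 0;-0.015 -0.041 0 0 0;-0.015 -0.041 0 0 0;-0.015 -0.041 0 0 0;-0.015 -0.041 0 0 0'
python3 -m creep '0 0 0 0 0;0 0 0 0 0'
python3 - <<'E'
from h import *
np.set_printoptions(precision=4,suppress=True)
w=save('wrist','w4.png');o=get_obs();print(o['tool_pos'],o['tool_rot'],o['grip_width'])
for cam in('wrist','top'):
  if cam=='top': save('top','t4.png')
  for r in finder.tip_of('crate',cam)[:2]: print(r['p'],atz(cam,r['xy'],.09))
t=cv2.imread('pics/t4.png')
cv2.imwrite('pics/m4.png',np.hstack([cv2.resize(w[:,:,::-1],(400,300)),cv2.resize(t[130:280,200:460],(400,300))]))
E
```

```text
time_s: 13.6
tool_pos: [0.4874, -0.3911, 0.3213]
tool_rot: [-180.0, 0.0, -6.2]
force: [0.0, 0.4, 0.5]
grip_width: 0.0006
grasp_force: 0.0
time_s: 13.85
tool_pos: [0.4882, -0.3893, 0.3212]
tool_rot: [-179.9, 0.0, -6.2]
force: [-0.2, 1.6, -0.0]
grip_width: -0.0001
grasp_force: 0.0
[ 0.4886 -0.3886  0.3215] [-179.9334   -0.0144   -6.0882] 0.0005026153030171386
0.7 [ 0.5026 -0.2463  0.09  ]
0.93 [ 0.5024 -0.2533  0.09  ]
```

View pics/m4.png

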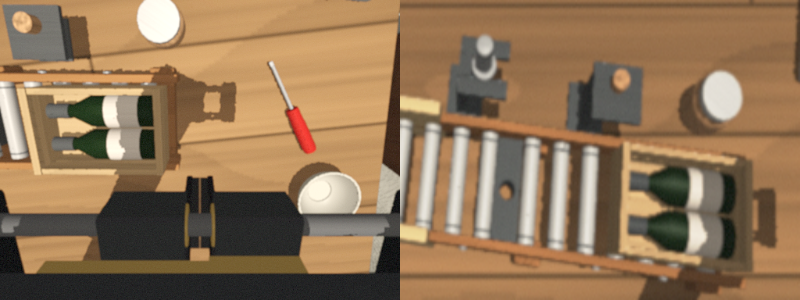

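The pin is clearly upright in the notch (top view, 485,55). In the wrist view the crate's rear wall is at about x=165, and the fingers at (200,220) are behind it. The white bowl at (330,195) is not listed, so I'll check its position against the gripper.

```bash
python3 - <<'E'
from h import *
np.set_printoptions(precision=4,suppress=True)
k=512/400
for n,p,z in[('bowl',(330,195),.03),('bowlL',(298,195),.05),('rearT',(168,85),.16),('rearB',(165,172),.16)]: print(n,atz('wrist',(p[0]*k,p[1]*k),z))
E
```

```text
bowl [ 0.3    -0.6326  0.03  ]
bowlL [ 0.3185 -0.5612  0.05  ]
rearT [ 0.5544 -0.3564  0.16  ]
rearB [ 0.4381 -0.3353  0.16  ]
```

```bash
python3 -m creep '0 0 -0.04 0 0;0 0 -0.04 0 0;0 0 -0.04 0 0;0 0 -0.04 0 0;0 0 -0.03 0 0;0 0 -0.011 0 0;0 0.005 0 0 0;0 0 0 0 0'
python3 -m creep '0.0005 0.005 0 0 0;0.0005 0.005 0 0 0;0.0005 0.005 0 0 0;0.0005 0.005 0 0 0;0.0008 0.007 0 0 0;0.0008 0.007 0 0 0;0.001 0.009 0 0 0;0.001 0.01 0 0 0'
```

```text
time_s: 15.05
tool_pos: [0.4888, -0.385, 0.1224]
tool_rot: [179.9, -0.1, -6.2]
force: [0.1, -0.9, 0.5]
grip_width: 0.0007
grasp_force: 0.0
time_s: 16.05
tool_pos: [0.4931, -0.3322, 0.1206]
tool_rot: [180.0, -0.0, -6.3]
force: [0.4, -2.0, 0.4]
grip_width: 0.0003
grasp_force: 0.8
```

```bash
python3 -m creep '0.0013 0.012 0 0 0;0.0016 0.014 0 0 0;0.0018 0.016 0 0 0;0.002 0.018 0 0 0;0.002 0.018 0 0 0;0.002 0.018 0 0 0;0.002 0.018 0 0 0;0.002 0.018 0 0 0'
python3 -m creep '0.002 0.018 0 0 0;0.002 0.018 0 0 0;0.002 0.018 0 0 0;0.002 0.018 0 0 0;0.002 0.018 0 0 0;0.002 0.016 0 0 0;0.0016 0.014 0 0 0;0.0013 0.012 0 0 0'
python3 - <<'E'
from h import *
np.set_printoptions(precision=4,suppress=True)
o=get_obs();print(o['tool_pos'],o['force'])
save('top','t5.png');
for r in finder.tip_of('crate','top')[:2]: print(r['p'],atz('top',r['xy'],.09))
E
```

```text
time_s: 17.05
tool_pos: [0.5079, -0.1992, 0.1207]
tool_rot: [180.0, -0.0, -6.2]
force: [1.3, -2.1, -1.0]
grip_width: 0.0004
grasp_force: 1.2
time_s: 18.05
tool_pos: [0.5227, -0.0674, 0.1206]
tool_rot: [180.0, 0.0, -6.2]
force: [1.6, -2.4, 0.7]
grip_width: 0.0005
grasp_force: 1.1
[ 0.5227 -0.0674  0.1206] [ 1.6238 -2.3811  0.7096]
0.69 [0.5418 0.0385 0.09  ]
```

```bash
python3 -m creep '0.0013 0.012 0 0 0;0.0013 0.012 0 0 0;0.0013 0.012 0 0 0;0.0013 0.012 0 0 0;0.0012 0.01 0 0 0;0.0012 0.01 0 0 0;0.001 0.008 0 0 0;0.001 0.008 0 0 0'
python3 -m creep '0.0006 0.005 0 0 0;0.0006 0.005 0 0 0;0.0005 0.004 0 0 0;0.0005 0.004 0 0 0;0.0004 0.003 0 0 0'
```

```text
time_s: 19.15
tool_pos: [0.532, 0.0161, 0.1205]
tool_rot: [180.0, 0.0, -6.2]
force: [-1.4, -1.3, 0.1]
grip_width: 0.0004
grasp_force: 0.8
time_s: 19.77
tool_pos: [0.5349, 0.0369, 0.1206]
tool_rot: [-180.0, -0.0, -6.2]
force: [-2.2, -1.4, 0.6]
grip_width: 0.0008
grasp_force: 0.6
```

```bash
python3 -m creep '0.0003 0.003 0 0 0;0.0003 0.003 0 0 0;0.0002 0.002 0 0 0;0 0 0 0 0'
python3 -m creep '0.0002 0.002 0 0 0;0.0002 0.002 0 0 0;0 0 0 0 0'
```

```text
time_s: 20.27
tool_pos: [0.5358, 0.0451, 0.1207]
tool_rot: [-180.0, -0.0, -6.2]
force: [0.3, -0.3, -0.0]
grip_width: 0.0006
grasp_force: 0.0
time_s: 20.65
tool_pos: [0.5362, 0.0484, 0.1206]
tool_rot: [180.0, -0.0, -6.2]
force: [0.0, -1.5, -0.2]
grip_width: 0.0004
grasp_force: 0.8
```

```bash
python3 -m creep '0.0002 0.002 0 0 0;0.0002 0.002 0 0 0;0 0 0 0 0'
python3 - <<'E'
from h import *
np.set_printoptions(precision=4,suppress=True)
a=save('top','t6.png');
for r in finder.tip_of('crate','top')[:2]: print(r['p'],atz('top',r['xy'],.09))
b=save('scene','s6.png')
for r in finder.tip_of('crate','scene')[:2]: print(r['p'],atz('scene',r['xy'],.09))
cv2.imwrite('pics/m6.png',np.hstack([cv2.resize(a[140:290,130:330],(400,300)),cv2.resize(b[150:300,230:430],(400,300))])[:,:,::-1])
E
```

```text
time_s: 21.02
tool_pos: [0.5363, 0.0486, 0.1206]
tool_rot: [179.7, 0.0, -6.4]
force: [-2.1, -8.3, 2.0]
grip_width: 0.0003
grasp_force: 4.7
0.94 [0.5505 0.1536 0.09  ]
```

View pics/m6.png

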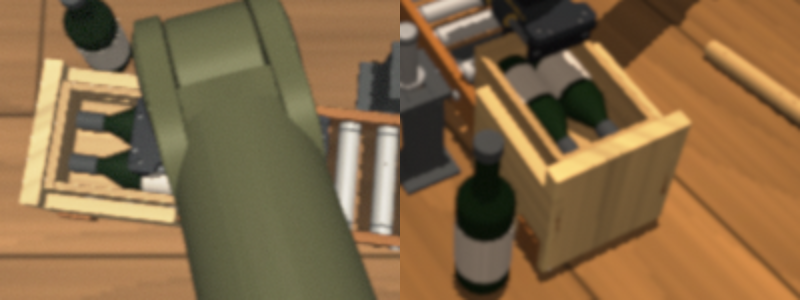

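The tool has stopped with 8 N of contact force, and the pictures show the crate against the end board. I'll back off and verify.

```bash
python3 -m creep '-0.0002 -0.002 0 0 0;-0.0005 -0.005 0 0 0;-0.002 -0.018 0 0 0;-0.003 -0.03 0 0 0;-0.003 -0.03 0.03 0 0;-0.003 -0.03 0.05 0 0;0 0 0.05 0 0;0 0 0.02 0 0'
python3 -m creep '-0.03 -0.045 0.02 0 0;-0.03 -0.05 0.0 0 0;0 -0.05 0 0 0;0 0 0 0 0'
python3 - <<'E'
from h import *
np.set_printoptions(precision=4,suppress=True)
a=save('top','t7.png')
for n,z in dict(crate=.09,pin=.125,jar=0,bottle=0).items():
  for r in finder.tip_of(n,'top')[:1]: print(n,r['p'],atz('top',r['xy'],z))
b=save('scene','s7.png')
for n,z in dict(crate=.09,pin=.125,bay_home=.09).items():
  for r in finder.tip_of(n,'scene')[:1]: print(n,r['p'],atz('scene',r['xy'],z))
cv2.imwrite('pics/m7.png',np.hstack([cv2.resize(a[130:280,130:330],(400,300)),cv2.resize(b[150:300,210:410],(400,300))])[:,:,::-1])
E
```

```text
time_s: 22.22
tool_pos: [0.5262, -0.0617, 0.274]
tool_rot: [-180.0, -0.3, -6.2]
force: [-0.2, -0.3, -0.4]
grip_width: 0.0007
grasp_force: 0.0
time_s: 22.72
tool_pos: [0.4637, -0.2113, 0.2901]
tool_rot: [-180.0, 0.0, -6.6]
force: [0.2, 1.1, -0.6]
grip_width: 0.0004
grasp_force: 0.0
crate 0.96 [0.5437 0.1524 0.09  ]
pin 0.79 [0.6607 0.0228 0.125 ]
jar 0.78 [ 0.6423 -0.3396  0.    ]
bottle 0.59 [0.6884 0.2151 0.    ]
crate 0.93 [0.552  0.1543 0.09  ]
pin 0.68 [0.6617 0.0296 0.125 ]
```

View pics/m7.png

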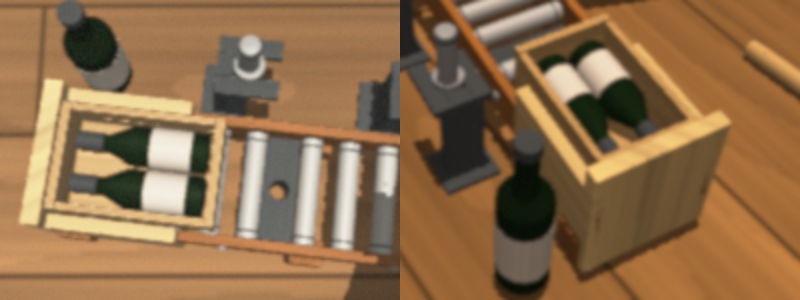

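Everything looks right. I'll check numerically that the crate didn't rebound, by comparing the pressed and released frames.

```bash
python3 - <<'E'
from h import *
a,b=[cv2.imread(f'pics/{n}.png',0) for n in('t6','t7')]
t=a[190:240,162:190]   # bottle necks, crate front
m=cv2.matchTemplate(b[184:246,152:200],t,cv2.TM_CCOEFF_NORMED);print(cv2.minMaxLoc(m)[1:4:2], 'expect (10,6)')
i=cv2.imread('pics/t7.png')[155:260,133:185];cv2.imwrite('pics/z.png',cv2.resize(i,None,fx=5.6,fy=5.6,interpolation=cv2.INTER_CUBIC))
o=get_obs();print(o['force'],o['time_s'])
E
```

```text
(0.9992251992225647, (10, 6)) expect (10,6)
[ 0.68696049 -0.71121052  0.33197077] 23.175
```

View pics/z.png

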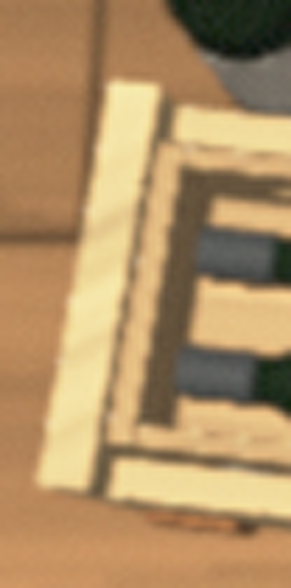

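The crate's end wall sits flush with the end board at about x=110–150, and it hasn't moved since it was released.

```bash
python3 -c "
from cell import ticket
print(ticket.sign_off())"
```

```text
the job is handed in; nothing more can be done
None
```

The job is handed in at about 23 s: the pin is parked upright in the notch, the crate is home against the end board, and the bottle and jar stand where they were; the sign-off returned no verdict.

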